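# Fit the filter slide and lock the collar

## Robot

A 6-joint arm with a two-finger parallel gripper is mounted at the origin on a cart in front of the work surface, level with it; the furniture and walls round the work are solid. World frame = base frame: x ahead of the robot, y to its left, z up, the work surface at z = 0. Lengths are in mm, angles in rad, forces in N, time in s.
With the tool pointing down it reaches from about 350 to 975 mm from the base axis. Payload 7.1 kg.
Tool frame: the origin (TCP) lies between the finger pads; the fingertips stand 17 mm ahead of it and the grasp point (between the pads) lies 2 mm behind it; z points along the fingers, y is the line along which they close (so a half turn about z gives the same grasp; the last joint's range is limited). The gripper opens to 88 mm and grips with 3 to 60 N. Pads are 20 mm wide; open, the fingers measure 115 mm over their backs; the gripper's body (75 mm by 178 mm) begins 61 mm behind the grasp point.
Start: joints at [-1.215, 0.423, 1.63, -0, 1.089, -0.019], TCP at [228.82, -581.589, 239.675] pointing down, gripper open.
Joint ranges: [-3, 3], [-0.9, 2.11], [0.09, 2.58], [-1.31, 4.45], [0.11, 2.69], [-2.54, 2.54]. Speed limits (rad/s): [2.39, 2.39, 3.01, 3.14, 3.14, 3.14].

## Interface

Orientations are given as a rotation vector (axis times angle).
In Python, from workcell import ctrl gives the robot as it stands.
- The arm moves only by the tool jog_arm, called after "Emit:" as name(argument=value, ...) on one line, values as JSON. Schema: {"type":"object","properties":{"segments":{"type":"array","items":{"type":"object","properties":{"dx":{"type":"number"},"dy":{"type":"number"},"dz":{"type":"number"},"rx":{"type":"number"},"ry":{"type":"number"},"rz":{"type":"number"}},"additionalProperties":false},"minItems":1,"maxItems":5},"jaw":{"type":"number"},"only":{"type":"string"},"quiet":{"type":"boolean"},"lines":{"type":"string"}},"required":["segments"],"additionalProperties":false}. segments is a list of rows, 1 to 5 of them, each an object with the fields dx, dy, dz (the shift in a scale on which 1.0 is 300 mm), rx, ry, rz (a rotation vector in normalised numbers (1 is 2 rad)); a field left out counts as zero; each row shifts and turns the commanded pose from where the row before left it, along the tool's axes as they then stand; what a row does not reach is not made up. A row lasts 1/12 s, in which the tool goes at most 41.7 mm and 0.125 rad, less where a joint would pass 70% of its speed; a pose out of reach is approached as far as the arm can. jaw is the finger opening in mm, set as the call begins (left out keeps the last). The fingers move at their own pace and stop on an object; the grip force is fixed at half the most. Time passes only in rows, so rows that do not move let the fingers close. The tool returns the time, the measured TCP pose, the force, the opening and the grip force at its end. only (a regular expression) keeps the lines of the reply that match it, lines (a string "A,B") keeps lines A to B, and quiet returns only ok. A shift or turn number past 1, either way, is cut back to 1. Input that does not fit is refused with a message, and nothing moves.
- ctrl.get_obs(): the state, without advancing time (a new reading comes with each control period).
- ctrl.get_image(name): name is "scene" or "top" or "wrist"; returns a dict with "img" (384x512x3 uint8, red, green, blue), "fx", "fy", "cx", "cy" (pixels), "R" (3x3) and "t" (3): a world point X has camera coordinates R X + t. Camera axes: x right, y down, z forward; pixel columns grow to the right and rows downward; lengths in mm; the calibration is good to about 2 mm. A picture is of the moment at which its call begins. There is no depth.
- ctrl.close_job(): hands the job in; it is judged then, once.
The state is a dict: "t": time; "qpos": joint angles; "qvel": joint speeds; "joint_torque": joint torques, N m; "ee_pos": TCP position; "orientation": TCP orientation; "ft_force": force on the tool from outside, world axes, zero at the start; "moment": the same for the moment, N m; "width": finger opening in mm; "grasp_force": force on a finger pad.
Only numpy, scipy, OpenCV 4.12 (cv2) and the standard library are available. Lean on these libraries where they do the work, as an engineer would, in place of code of your own. Each camera call takes 0.05 s, during which the arm holds its last target. There are 200 camera calls.

## Task

Slide the filter slide (flat metal blade with the orange tab) along the entry deck into the slot of the collimator until it is fully home, then turn the lock collar to its locked mark, so that the collar's white line points at the green mark on the lens tube and the keeper stands behind the orange tab. Do not disturb the jar, beaker and wash bottle.

Things in the scene. Friction and masses are not known exactly. Their poses are not given: they have to be found in the camera images.
- collimator: Fixed grey collimator; base plate 203 x 100 x 10 mm on the worktop. Origin on the worktop under the axis of the upright black lens tube (radius 30, top z 68); x points from the slot mouth into the slot, roughly away from the robot, y left, z up; mm in this frame here and below. Slot block: x -42 to 42, y -42 to 42, top z 36.
- slot_mouth (a point): Middle of the slot floor at the slot's mouth (x -42, z 16). Slot 36 wide, 10 high, floor z 16, dead end (stop) at x 22. Before it a flat aluminium deck, top z 16, x -132 to -42, y -38 to 38, with two blue rails, tops z 26: 36 apart from the mouth to x -68, flaring to about 66 apart at x -114.
- slot_home (a point): Point on the slot floor (x -19, y 0, z 16; axes as the collimator's) where the slide's origin lies when the slide is fully home. The tab then stays outside the slot, its back face at x -60.
- slide: Loose filter slide, about 80 g: flat aluminium blade 82 long (x), 32 wide (y), 6 mm thick, with amber window and an upright orange finger tab at its tail, x -41 to -27, y -11 to 11, top z 34. Origin at the centre of the blade's underside; x points from tail to nose (nose enters the slot first), z up. Starts flat on the worktop, to the right.
- collar (a joint): Angle of the steel lock collar (radius 41, z 37 to 60) about the lens tube, rad: 0 = locked mark, negative = open; starts at -1.75 to -1.25. Locking turns it counter-clockwise seen from above and the number grows. It stays where it is left (friction about 0.08 N m). No stop at the mark: it can be pushed past it, to 0.6.
- keeper (a point): Middle of the collar's keeper, a steel plate 20 wide hung from an arm (arm z 52 to 60), 64.5 to 71 from the collar's axis, z 34 to 60. Locked, it stands on the -x side of the collimator behind the slide's tab; at the start on the +y side. While the tab is 3 to 25 mm short of home the keeper strikes it; once swung across, it bars the tab's way.
- lug_top (a point): Centre of the top (z 98) of the collar's red upright post, the lug: 12 mm diameter (15 at its cap), 60 from the collar's axis, rising from z 60 on a radial arm with a white line. It stands 90 degrees clockwise (from above) of the keeper: locked, on the collimator's +y side; at the start near its +x side.
- locked_mark (a point): Green mark, 7 x 10 mm, on the flat top rim of the fixed lens tube at its +y side (y 24.5, z 69): the locked mark for the white line on the lug's arm.
- the_jar: Bystander: jar with black lid, 40 mm wide, 60 tall; origin at the centre of its foot.
- the_beaker: Bystander: clear beaker, 54 mm wide, 70 tall; origin at the centre of its foot.
- the_bottle: Bystander: wash bottle with red cap, 62 x 94 mm, 194 tall; origin at the centre of its foot.

How it is judged (in metres and radians):
On the way:
1. the slide is fully home in the slot while the collar is still open (value of joint collar below -0.5 rad and x of slide in the frame of slot_home above -0.0035 m and distance between slide and slot_home below 0.005 m and angle between the x axis of slide and the x axis of slot_home, either way round below 0.12 rad), for 0.2 s.
At the end, for the whole second after the job is handed in: The slide lies at rest in the slot within 3.5 mm of fully home, and the collar stands within 0.12 rad (7 degrees) of its locked mark (value of joint collar between -0.12 and 0.12 rad and x of slide in the frame of slot_home above -0.0035 m and distance between slide and slot_home below 0.005 m and angle between the x axis of slide and the x axis of slot_home, either way round below 0.12 rad and linear speed of slide below 0.01 m/s); the robot touches nothing.
It fails at once if the jar, the beaker or the wash bottle is shifted more than 20 mm or tipped (distance of any of the_jar, the_beaker, the_bottle from where it was at the start of the episode above 0.02 m or angle between any of the_jar, the_beaker, the_bottle's own z axis and vertical above 0.4 rad).
It also fails if it takes over 58 s, if anything falls off the work surface, if the arm or the gripper's body presses on something with over 40 N, if the wrist force passes 120 N, or if a joint passes its speed limit or range.

## Working session

There is one attempt and no reset: what is moved stays moved. The work goes in short steps, Python scripts to look and compute and a tool call to move; the robot and the scene stay as the last step left them, time stands still between calls to the robot, and variables do not carry over. Pictures are saved under pics/ and viewed, at most 10 in all, crops included, and the job is handed in when it is done.

```bash
ls; mkdir -p pics
```

Run:
```python
from workcell import ctrl
import cv2,numpy as np
o=ctrl.get_obs();print(o['t'],o['ee_pos'],o['orientation'],o['width'])
for n in("top","scene"):
    d=ctrl.get_image(n);cv2.imwrite(f'pics/{n}0.png',d['img'][:,:,::-1]);print(n,d['fx'],d['cx'],d['cy'],np.round(d['R'],4).tolist(),d['t'])
    np.savez(f'{n}0.npz',**d)
```

```text
pics
workcell.py
0.0 [ 228.63064227 -581.09638869  238.88397833] [-3.08506326e+00 -5.85011551e-01  4.31539191e-04] 87.28745432866864
top 358.40890998780344 254.4859985550734 190.6562775376846 [[0.0244, -0.9994, 0.0236], [-0.9856, -0.028, -0.1665], [0.1671, -0.0192, -0.9858]] [-25.52190129 581.29637228 852.99946179]
scene 354.4480350451348 251.33625604623234 192.7998419613221 [[-0.742, -0.6704, -0.0015], [-0.278, 0.3097, -0.9093], [0.6101, -0.6743, -0.4162]] [418.05928063 235.53626461 652.549755  ]
```

View pics/top0.png

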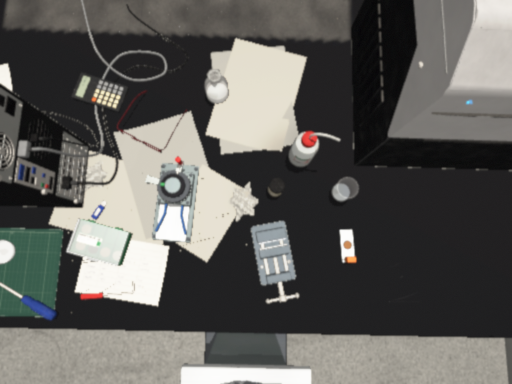

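View pics/scene0.png

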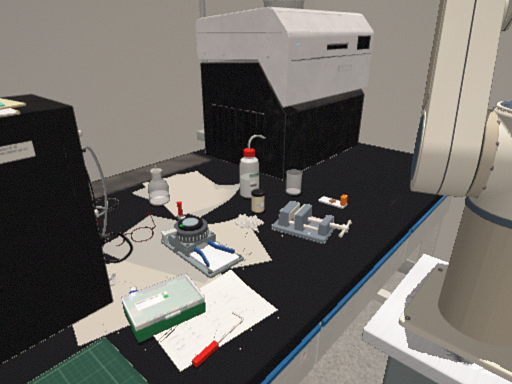

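The top view shows the collimator around (174,195), with its deck toward the robot, the lug at (180,160) and the keeper at (153,181). The slide is at (348,245) with its tab at (351,259). I'll enlarge both for measurement.

Create h.py:
```python
import numpy as np,cv2
def ray(d,u,v,z):
    R=d['R'];t=d['t'];c=-R.T@t
    r=R.T@np.array([(u-d['cx'])/d['fx'],(v-d['cy'])/d['fy'],1]);return c+r*(z-c[2])/r[2]
def proj(d,X):
    c=d['R']@np.array(X)+d['t'];return d['fx']*c[0]/c[2]+d['cx'],d['fy']*c[1]/c[2]+d['cy']
```

Run:
```python
import numpy as np,cv2
im=np.load('top0.npz')['img'][:,:,::-1]
a=cv2.resize(im[150:250,140:210],None,fx=6,fy=6,interpolation=cv2.INTER_CUBIC)
b=cv2.resize(im[220:270,330:366],None,fx=10,fy=10,interpolation=cv2.INTER_CUBIC)
b=cv2.copyMakeBorder(b,0,100,0,0,cv2.BORDER_CONSTANT)
cv2.imwrite('pics/crop0.png',np.hstack([a,b]))
```

```text
(no output)
```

View pics/crop0.png

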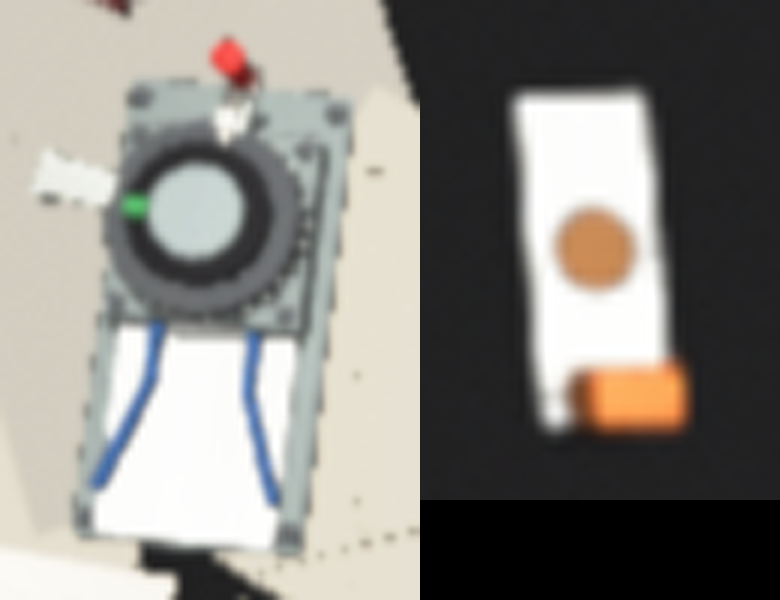

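Run:
```python
import numpy as np
from h import *
d=np.load('top0.npz')
A=lambda x,y,z:ray(d,(x+.5)/6-.5+140,(y+.5)/6-.5+150,z)
B=lambda x,y,z:ray(d,(x-420+.5)/10-.5+330,(y+.5)/10-.5+220,z)
P={'tube':A(197,212,68),'mark':A(135,206,69),'railL':A(158,327,26),'railR':A(253,332,26),'railLf':A(97,487,26),'railRf':A(274,502,26),'dL':A(92,533,16),'dR':A(278,548,16),'bL':A(133,80,10),'bR':A(352,100,10),'nbL':A(76,540,10),'nbR':A(300,555,10),'lug':A(226,54,98),'keep':A(55,174,60)}
Q={'TL':B(513,92,6),'TR':B(645,90,6),'BL':B(545,432,6),'win':B(597,248,6),'tab':B(638,400,34),'tabL':B(590,400,34),'tabR':B(688,400,34)}
for k,v in{**P,**Q}.items():print(k,v.round(1))
from scipy.optimize import least_squares
M={'tube':(0,0),'mark':(0,24.5),'railRf':(-114,-34),'railLf':(-114,34),'dL':(-132,38),'dR':(-132,-38),'railL':(-42,19),'railR':(-42,-19)}
def fit(M,P,x0):
    f=lambda p:np.concatenate([np.array([p[0]+x*np.cos(p[2])-y*np.sin(p[2]),p[1]+x*np.sin(p[2])+y*np.cos(p[2])])-P[k][:2] for k,(x,y) in M.items()])
    r=least_squares(f,x0,loss='soft_l1',f_scale=2);print(r.x.round(3),r.fun.reshape(-1,2).round(1).tolist())
fit(M,P,[*P['tube'][:2],0])
fit({'TL':(41,16),'TR':(41,-16),'BL':(-41,16),'win':(0,0),'tab':(-34,0)},Q,[*Q['win'][:2],0])
```

```text
tube [587.1 192.1  68. ]
mark [588.7 217.2  69. ]
railL [544.5 214.4  26. ]
railR [543.5 174.1  26. ]
railLf [476.3 235.4  26. ]
railRf [471.9 161.1  26. ]
dL [457.4 238.7  16. ]
dR [453.1 160.1  16. ]
bL [655.8 236.2  10. ]
bR [649.7 139.5  10. ]
nbL [454.4 246.7  10. ]
nbR [450.5 151.6  10. ]
lug [646.3 178.2  98. ]
keep [602.9 253.2  60. ]
TL [ 494.6 -233.4    6. ]
TR [ 496. -268.    6.]
BL [ 407.8 -240.3    6. ]
win [ 454.9 -254.6    6. ]
tab [ 416.9 -256.3   34. ]
tabL [ 416.6 -244.3   34. ]
tabR [ 417.2 -268.9   34. ]
[ 5.87074e+02  1.92252e+02 -5.40000e-02] [[-0.1, 0.2], [-0.3, -0.5], [-0.5, 3.3], [-1.2, -3.1], [-0.1, -1.4], [0.1, 1.3], [1.6, -0.9], [0.6, 1.4]]
[ 4.53247e+02 -2.53871e+02  7.00000e-02] [[-1.6, -1.7], [-0.8, 1.1], [3.4, -0.5], [-1.7, 0.8], [2.4, 0.1]]
```

Create go.py:
```python
import sys,numpy as np
from scipy.spatial.transform import Rotation as S
from workcell import ctrl
x,y,z,yaw=map(float,sys.argv[1:5])
o=ctrl.get_obs();R=S.from_rotvec(o['orientation'])
T=S.from_matrix(np.array([[np.cos(yaw),np.sin(yaw),0],[np.sin(yaw),-np.cos(yaw),0],[0,0,-1]]))
print('t',o['t'],'p',o['ee_pos'].round(1),'d',R.inv().apply(np.array([x,y,z])-o['ee_pos']).round(1),'r',(R.inv()*T).as_rotvec().round(3),'F',np.round(o['ft_force'],1),'w',round(o['width'],1))
```

```bash
python3 go.py 408 -257 140 0.07
```

```text
t 0.1 p [ 228.7 -581.2  239. ] d [ 285.6 -235.9   99.3] r [-0.001  0.     0.305] F [-0.7 -0.9 -0.2] w 87.9
```

Units first: shifts go in shares of 300 mm and turns go in shares of 2 rad. So 28.6 mm / 300 = 0.0953, -23.6 mm / 300 = -0.0787.

Emit:
jog_arm(segments=[{"dx":0.0953, "dy":-0.0787, "dz":0.0333}, {"dx":0.0953, "dy":-0.0787, "dz":0.0333}, {"dx":0.0953, "dy":-0.0787, "dz":0.0333}, {"dx":0.0953, "dy":-0.0787, "dz":0.0333}, {"dx":0.0953, "dy":-0.0787, "dz":0.0333}], jaw=60)

```text
t: 0.52
ee_pos: [318.9, -417.7, 189.0]
orientation: [-3.086, -0.584, 0.0]
ft_force: [1.3, 0.5, 0.2]
width: 60.6
grasp_force: 0.0
```

Emit:
jog_arm(segments=[{"dx":0.0953, "dy":-0.0787, "dz":0.0333}, {"dx":0.0953, "dy":-0.0787, "dz":0.0333}, {"dx":0.0953, "dy":-0.0787, "dz":0.0333}, {"dx":0.0953, "dy":-0.0787, "dz":0.0333}, {"dx":0.0953, "dy":-0.0787, "dz":0.0333}])

```text
t: 0.93
ee_pos: [409.0, -255.6, 139.2]
orientation: [-3.087, -0.585, 0.0]
ft_force: [1.0, -0.6, -0.0]
width: 59.8
grasp_force: 0.0
```

Emit:
jog_arm(segments=[{"rz":0.05}, {"rz":0.05}, {"rz":0.05}, {}, {}])

```text
t: 1.35
ee_pos: [408.5, -257.1, 139.5]
orientation: [-3.139, -0.122, 0.001]
ft_force: [0.1, 0.6, -0.5]
width: 59.9
grasp_force: 0.0
```

Run:
```python
from workcell import ctrl
import cv2,numpy as np
d=ctrl.get_image('wrist');np.savez('w1.npz',**d);cv2.imwrite('pics/w1.png',d['img'][:,:,::-1])
```

```bash
python3 go.py 408 -257 140 0.07
```

```text
t 1.4 p [ 408.5 -257.3  139.6] d [-0.4 -0.3 -0.4] r [-0.     0.     0.008] F [0.  0.7 0.7] w 59.9
```

View pics/w1.png

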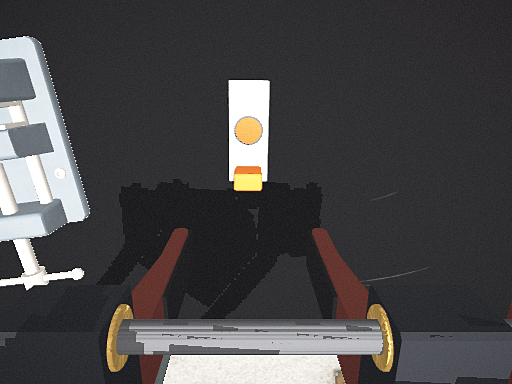

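The wrist image shows the blade's nose corners at (229,80) and (269,80), the window at (248.5,130) and the tab spanning u 234-262, v 166-191.

Run:
```python
import numpy as np
from h import *
d=np.load('w1.npz');print('cam',(-d['R'].T@d['t']).round(1))
for n,u,v,z in[('TL',229,80.5,6),('TR',269,80.5,6),('BLside',229.5,181,6),('BRside',268,181,6),('win',248.5,130.5,6),('tab_l173',234,173.5,34),('tab_r173',262,173.5,34),('tab191',248,191,34),('tab166',248,166,34)]:print(n,ray(d,u,v,z).round(1))
im=cv2.cvtColor(d['img'],cv2.COLOR_RGB2GRAY);print(im[100,220:280]);print(d['img'][160:200,248,1])
```

```text
cam [ 491.4 -251.4  284.4]
TL [ 491.3 -235.3    6. ]
TR [ 493.7 -266.3    6. ]
BLside [ 410.1 -240.5    6. ]
BRside [ 412.6 -273.2    6. ]
win [ 453.9 -253.4    6. ]
tab_l173 [ 424.5 -244.7   34. ]
tab_r173 [ 426.1 -265.9   34. ]
tab191 [ 411.4 -256.3   34. ]
tab166 [ 431.1 -254.8   34. ]
[ 46  49  51  54  48  50  52  12  81 255 255 255 255 255 255 255 255 255
 255 255 255 255 255 255 255 255 255 255 255 255 255 255 255 255 255 255
 255 255 255 255 255 255 255 255 255 255 255 255 255 100  30  47  49  51
  45  48  51  49  45  47]
[255 255 255 255 255 255 141 120 127 124 132 132 135  94 238 245 247 246
 243 245 244 244 243 241 242 241 239 240 243 246 169  22  24  31  25  27
  22  34  35  26]
```

Scaled: 25 mm / 300 = 0.0833, 5.5 mm / 300 = 0.0183.

Emit:
jog_arm(segments=[{"dx":0.0183, "dy":-0.0013, "dz":0.0667}, {"dz":0.0833}, {"dz":0.0833}, {"dz":0.0667}, {"dz":0.0653}], jaw=60)

```text
t: 1.82
ee_pos: [413.7, -256.7, 29.0]
orientation: [-3.139, -0.121, 0.0]
ft_force: [0.1, -0.5, 1.0]
width: 59.9
grasp_force: 0.0
```

```bash
python3 go.py 414 -256.6 30 0.074
```

```text
t 1.8167 p [ 413.7 -256.7   29. ] d [ 0.3 -0.  -1. ] r [-0.     0.     0.003] F [ 0.1 -0.5  1. ] w 59.9
```

Emit:
jog_arm(segments=[{}, {}, {}, {}, {}], jaw=0)

```text
t: 2.23
ee_pos: [414.7, -257.0, 31.3]
orientation: [3.138, 0.118, 0.003]
ft_force: [0.4, -0.6, -0.4]
width: 30.4
grasp_force: 0.0
```

Emit:
jog_arm(segments=[{}, {}, {}, {}])

```text
t: 2.57
ee_pos: [414.5, -256.8, 31.0]
orientation: [3.139, 0.118, 0.002]
ft_force: [-1.0, 0.2, 7.8]
width: 22.0
grasp_force: 29.9
```

Emit:
jog_arm(segments=[{"dz":-0.0333}, {"dz":-0.0667}, {"dz":-0.0667}, {"dz":-0.0667}, {"dz":-0.0667}])

```text
t: 2.98
ee_pos: [413.8, -256.3, 121.6]
orientation: [-3.139, -0.118, 0.0]
ft_force: [-0.2, -0.5, -1.3]
width: 21.4
grasp_force: 29.9
```

Run:
```python
from workcell import ctrl
import cv2,numpy as np
d=ctrl.get_image('wrist');np.savez('w2.npz',**d);cv2.imwrite('pics/w2.png',d['img'][:,:,::-1])
```

```bash
python3 go.py 430 200.7 120 -0.054
```

```text
t 3.0333 p [ 415.6 -257.4  124.8] d [  48.7 -455.8    3.6] r [ 0.003 -0.004  0.129] F [ 1.8 -0.9  3. ] w 21.9
```

View pics/w2.png

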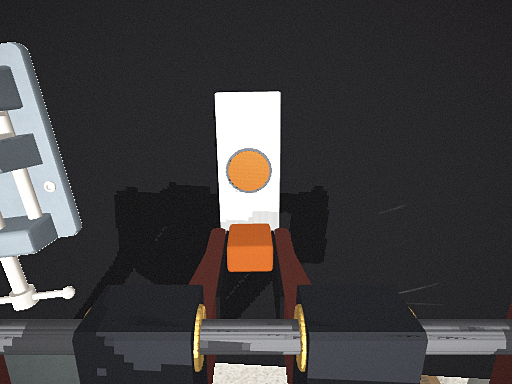

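Scaled: -38 mm / 300 = -0.1267, 4.6 mm / 300 = 0.0153.

Emit:
jog_arm(segments=[{"dz":-0.0667}, {"dz":-0.0667}, {"dx":0.0153, "dy":-0.1}, {"dx":0.0153, "dy":-0.1267}, {"dx":0.0153, "dy":-0.1267}])

```text
t: 3.45
ee_pos: [419.9, -149.1, 160.8]
orientation: [3.139, 0.114, 0.002]
ft_force: [0.7, 0.3, -1.3]
width: 21.4
grasp_force: 29.9
```

Emit:
jog_arm(segments=[{"dx":0.0153, "dy":-0.1267}, {"dx":0.0153, "dy":-0.1267}, {"dx":0.0153, "dy":-0.1267}, {"dx":0.0153, "dy":-0.1267}, {"dx":0.0153, "dy":-0.1267}])

```text
t: 3.87
ee_pos: [428.1, 43.3, 160.4]
orientation: [-3.139, -0.117, -0.001]
ft_force: [0.8, -1.4, -1.8]
width: 21.9
grasp_force: 29.9
```

Emit:
jog_arm(segments=[{"dx":0.0153, "dy":-0.1267}, {"dx":0.0153, "dy":-0.1267}, {"dx":0.0153, "dy":-0.1267}, {"dx":0.0153, "dy":-0.1267}, {"rz":0.0325}])

```text
t: 4.28
ee_pos: [436.4, 200.0, 160.8]
orientation: [-3.139, -0.023, -0.005]
ft_force: [-0.5, -0.7, -1.4]
width: 21.8
grasp_force: 29.9
```

Emit:
jog_arm(segments=[{"dz":0.0667, "rz":0.032}, {"dz":0.0667}, {}, {}, {}])

```text
t: 4.7
ee_pos: [435.9, 194.4, 120.7]
orientation: [-3.14, 0.085, -0.001]
ft_force: [0.1, -0.1, -1.2]
width: 22.0
grasp_force: 29.9
```

Run:
```python
from workcell import ctrl
import cv2,numpy as np
d=ctrl.get_image('wrist');np.savez('w3.npz',**d);cv2.imwrite('pics/w3.png',cv2.resize(d['img'][:,:,::-1],(780,585),interpolation=cv2.INTER_CUBIC))
```

```bash
python3 go.py 436.3 200.4 120 -0.054
```

```text
t 4.75 p [436.1 194.4 121. ] d [-0.2 -6.   1. ] r [-0.001 -0.001 -0.   ] F [-0.   0.3 -1.1] w 21.7
```

View pics/w3.png

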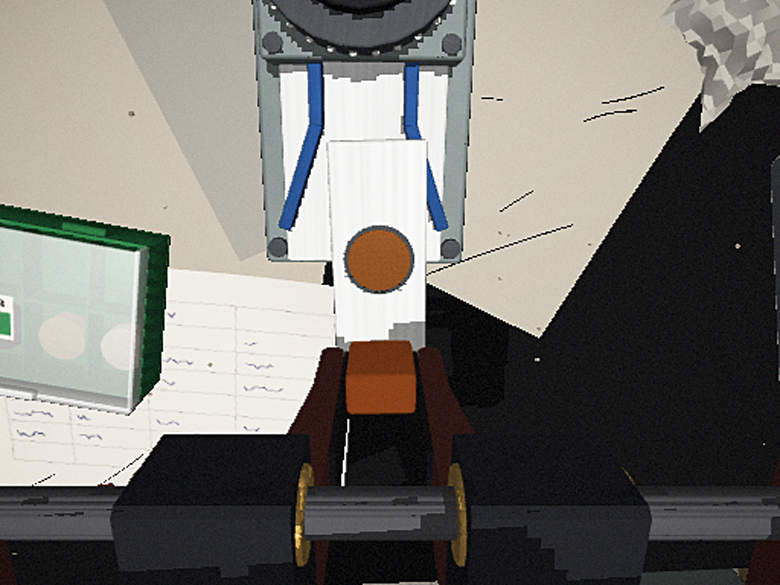

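Run:
```python
import numpy as np
from h import *
d=np.load('w3.npz');s=512/780
P=lambda x,y,z:ray(d,(x+.5)*s-.5,(y+.5)*s-.5,z)
for n,x,y,z in[('LrailIn',323,70,26),('RrailIn',405,70,26),('LrI2',323,120,26),('RrI2',405,122,26),('baseL',270,262,10),('baseR',462,262,10),('base L far',256,40,10),('base R far',472,40,10),('noseL',328.5,141,96),('noseR',426,138.5,96),('tailL',334,320,96),('tailR',425.5,320,96),('tabL',346,370,124),('tabR',415,370,124),('blockL',260,63,36),('blockR',470,63,36)]:print(n,P(x,y,z).round(1))
```

```text
LrailIn [542.8 212.5  26. ]
RrailIn [540.9 177.5  26. ]
LrI2 [522.5 214.3  26. ]
RrI2 [519.7 178.3  26. ]
baseL [455.9 248.9  10. ]
baseR [450.5 151.4  10. ]
base L far [558.5 243.   10. ]
base R far [553.2 146.2  10. ]
noseL [515.1 205.8  96. ]
noseR [514.2 175.1  96. ]
tailL [455.  208.9  96. ]
tailR [453.3 177.   96. ]
tabL [449.3 203.4 124. ]
tabR [448.2 182.6 124. ]
blockL [545.8 236.9  36. ]
blockR [541.2 151.4  36. ]
```

Scaled: 20 mm / 300 = 0.0667, -15 mm / 300 = -0.05.

Emit:
jog_arm(segments=[{"dx":-0.05, "dy":-0.0207, "dz":0.0333}, {"dz":0.0667}, {"dz":0.0667}, {"dz":0.0467}, {"dz":0.0233}])

```text
t: 5.17
ee_pos: [421.0, 201.2, 48.7]
orientation: [3.14, -0.086, -0.0]
ft_force: [0.1, -0.5, -1.2]
width: 22.0
grasp_force: 29.9
```

Emit:
jog_arm(segments=[{}, {}])

```text
t: 5.33
ee_pos: [421.5, 201.5, 49.7]
orientation: [-3.14, 0.086, -0.001]
ft_force: [0.8, -0.2, -0.6]
width: 21.5
grasp_force: 29.9
```

```bash
python3 go.py 436.3 200.6 48 -0.054
```

```text
t 5.3333 p [421.5 201.5  49.7] d [14.9  0.   1.7] r [-0.    -0.001 -0.   ] F [ 0.8 -0.2 -0.6] w 21.5
```

Scaled: 10 mm / 300 = 0.0333, 8 mm / 300 = 0.0267.

Emit:
jog_arm(segments=[{"dx":0.0333, "dz":0.0033}, {"dx":0.0333}, {"dx":0.0333}, {"dx":0.0267}, {}])

```text
t: 5.75
ee_pos: [461.9, 199.7, 48.7]
orientation: [-3.139, 0.087, -0.005]
ft_force: [0.1, 0.4, 0.2]
width: 22.0
grasp_force: 29.9
```

Run:
```python
from workcell import ctrl
import cv2,numpy as np
d=ctrl.get_image('wrist');np.savez('w4.npz',**d);cv2.imwrite('pics/w4.png',cv2.resize(d['img'][:,:,::-1],(780,585),interpolation=cv2.INTER_CUBIC))
```

```bash
python3 go.py 530.7 195.6 48 -0.054
```

```text
t 5.8 p [460.4 199.4  48.4] d [70.4 -0.1  0.5] r [-0.001 -0.001 -0.001] F [ 0.1  0.6 -1. ] w 21.4
```

View pics/w4.png

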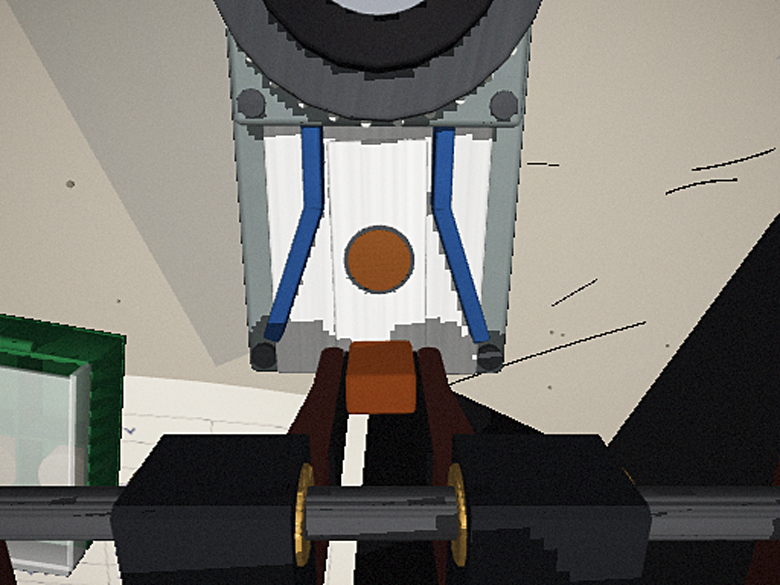

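The blade (u 327-427 at v 140) is centred between the rails (inner edges at u 323 and 433), just short of the mouth. I'll go in.

Scaled: 8 mm / 300 = 0.0267, 0.4 mm / 300 = 0.0013.

Emit:
jog_arm(segments=[{"dx":0.0267, "dz":0.0013}, {"dx":0.0267}, {"dx":0.0267}, {"dx":0.0267}, {}])

```text
t: 6.22
ee_pos: [493.1, 197.8, 47.9]
orientation: [-3.14, 0.086, -0.003]
ft_force: [0.3, -0.5, -1.0]
width: 21.6
grasp_force: 29.9
```

Emit:
jog_arm(segments=[{"dx":0.0267}, {"dx":0.0267}, {"dx":0.0267}, {"dx":0.0133}, {}])

```text
t: 6.63
ee_pos: [520.2, 196.2, 47.8]
orientation: [-3.14, 0.086, -0.002]
ft_force: [0.4, 0.0, -1.9]
width: 22.0
grasp_force: 29.9
```

```bash
python3 go.py 530.7 195.6 48 -0.054
```

```text
t 6.6333 p [520.2 196.2  47.8] d [10.5 -0.  -0.2] r [-0.    -0.001 -0.001] F [ 0.4  0.  -1.9] w 22.0
```

Scaled: 4 mm / 300 = 0.0133, 3 mm / 300 = 0.01.

Emit:
jog_arm(segments=[{"dx":0.0133}, {"dx":0.01}, {"dx":0.0067}, {}])

```text
t: 6.97
ee_pos: [528.2, 195.7, 47.7]
orientation: [-3.14, 0.085, -0.001]
ft_force: [0.0, 0.2, -1.3]
width: 21.4
grasp_force: 29.9
```

Emit:
jog_arm(segments=[{"dx":0.005}, {}])

```text
t: 7.13
ee_pos: [529.4, 195.6, 47.7]
orientation: [-3.14, 0.085, -0.0]
ft_force: [-0.7, 0.3, -0.8]
width: 21.9
grasp_force: 29.9
```

Emit:
jog_arm(segments=[{"dx":0.005}, {}])

```text
t: 7.3
ee_pos: [529.8, 195.3, 47.5]
orientation: [3.14, -0.085, -0.003]
ft_force: [-3.2, -0.2, -0.7]
width: 21.7
grasp_force: 30.0
```

```bash
python3 go.py 530.7 195.6 48 -0.054
```

```text
t 7.3 p [529.8 195.3  47.5] d [ 0.9 -0.3 -0.5] r [ 0.001  0.002 -0.   ] F [-3.2 -0.2 -0.7] w 21.7
```

Scaled: 1.5 mm / 300 = 0.005.

Emit:
jog_arm(segments=[{"dx":0.005}, {}])

```text
t: 7.47
ee_pos: [529.9, 195.2, 47.2]
orientation: [3.139, -0.085, -0.008]
ft_force: [-7.2, 2.0, 3.5]
width: 21.8
grasp_force: 30.0
```

Emit:
jog_arm(segments=[{"dx":0.005}, {}, {}, {}])

```text
t: 7.8
ee_pos: [530.0, 195.1, 47.1]
orientation: [3.139, -0.085, -0.011]
ft_force: [-11.2, 2.5, 6.6]
width: 21.7
grasp_force: 30.0
```

```bash
python3 go.py 530.7 195.6 48 -0.054
```

```text
t 7.8 p [530.  195.1  47.1] d [ 0.7 -0.5 -0.9] r [ 0.002  0.007 -0.   ] F [-11.2   2.5   6.6] w 21.7
```

Scaled: -3 mm / 300 = -0.01.

Emit:
jog_arm(segments=[{}, {}, {}, {"dx":-0.01}, {}], jaw=40)

```text
t: 8.22
ee_pos: [531.2, 195.4, 47.8]
orientation: [-3.14, 0.085, -0.002]
ft_force: [-0.2, 0.7, 0.2]
width: 39.9
grasp_force: 0.0
```

Emit:
jog_arm(segments=[{"dz":-0.0333}, {"dz":-0.0667}, {"dz":-0.1}, {"dz":-0.1}, {"dz":-0.0667}])

```text
t: 8.63
ee_pos: [532.2, 195.6, 161.1]
orientation: [-3.139, 0.085, -0.006]
ft_force: [-0.6, -0.4, 0.3]
width: 39.8
grasp_force: 0.0
```

Run:
```python
from workcell import ctrl
import cv2,numpy as np
d=ctrl.get_image('wrist');np.savez('w5.npz',**d);d=ctrl.get_image('top');np.savez('top5.npz',**d)
w=np.load('w5.npz')['img'];c=cv2.resize(d['img'][150:250,140:210],(269,384),interpolation=cv2.INTER_CUBIC)
cv2.imwrite('pics/w5.png',np.hstack([w,c])[:,:,::-1])
```

```bash
python3 go.py 530.7 195.6 48 -0.054
```

```text
t 8.7333 p [533.7 196.1 162.2] d [ -3.9   1.  114.2] r [-0.003 -0.008 -0.   ] F [ 1.1  1.  -0.1] w 39.8
```

View pics/w5.png

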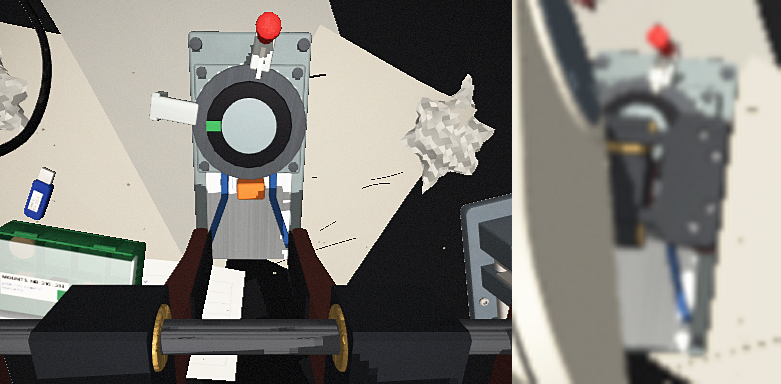

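The wrist view shows the tab in front of the block (u 237-265, v 180-199), the lug cap at (268,26), the tube centre at (249,126) and the green mark at (213,127). I'll compute the slide depth and the lug position.

Run:
```python
import numpy as np
from h import *
d=np.load('w5.npz')
im=d['img'];print(im[170:206,250].tolist())
c=np.array([587.1,192.7]);a=-.054;R=np.array([[np.cos(a),np.sin(a)],[-np.sin(a),np.cos(a)]])
for n,u,v,z in[('tube',249,126,68),('mark',213,127,69),('lug',268,26,98),('tabback196',250,196,34),('tabback199',250,199,34),('tabfront',250,180,34),('keeper',165,106,60),('blockedge',240,178,36)]:
    p=ray(d,u,v,z);print(n,p.round(1),(R@(p[:2]-c)).round(1))
```

```text
[[97, 97, 103], [96, 99, 104], [96, 98, 100], [94, 98, 101], [94, 101, 103], [99, 103, 107], [93, 95, 99], [99, 104, 101], [84, 95, 106], [104, 66, 45], [152, 68, 22], [148, 68, 24], [135, 65, 24], [215, 101, 37], [254, 146, 61], [253, 161, 69], [252, 165, 70], [251, 158, 66], [252, 157, 66], [251, 158, 68], [251, 153, 60], [251, 153, 63], [251, 154, 65], [251, 156, 64], [251, 152, 64], [250, 152, 65], [252, 155, 65], [255, 158, 60], [236, 108, 35], [126, 85, 63], [157, 165, 168], [152, 155, 154], [154, 154, 152], [152, 154, 153], [152, 153, 148], [149, 154, 151]]
tube [586.7 192.5  68. ] [-0.4 -0.2]
mark [587.5 217.3  69. ] [-0.9 24.6]
lug [644.7 178.6  98. ] [ 58.3 -11. ]
tabback196 [524.4 195.2  34. ] [-62.7  -0.9]
tabback199 [521.7 195.3  34. ] [-65.4  -0.9]
tabfront [538.4 194.4  34. ] [-48.7  -0.9]
keeper [602.9 250.8  60. ] [12.7 58.9]
blockedge [541.1 202.5  36. ] [-46.5   7.3]
```

Scaled: 25 mm / 300 = 0.0833, 0.1 rad / 2 = 0.05.

Emit:
jog_arm(segments=[{"rz":0.05}, {"rz":0.0435}, {"dx":0.0833}, {"dx":0.0833}, {}], jaw=40)

```text
t: 9.15
ee_pos: [583.2, 182.8, 157.7]
orientation: [-3.118, 0.379, -0.006]
ft_force: [0.3, -0.1, 0.8]
width: 40.6
grasp_force: 0.0
```

Emit:
jog_arm(segments=[{"dx":0.0833}, {"dx":0.0833}, {}])

```text
t: 9.4
ee_pos: [631.2, 170.6, 157.4]
orientation: [-3.118, 0.38, -0.004]
ft_force: [0.0, 0.4, -0.4]
width: 39.9
grasp_force: 0.0
```

```bash
python3 go.py 645 178.3 110 -0.241; python3 -c "
from workcell import ctrl;print(ctrl.get_obs()['qpos'])"
```

```text
t 9.4 p [631.2 170.6 157.4] d [ 11.4 -10.7  47.5] r [-0.001 -0.003 -0.002] F [ 0.   0.4 -0.4] w 39.9
[ 2.46047099e-01  5.58662424e-01  1.61794036e+00 -7.34010483e-04
  9.62195467e-01  2.05978779e+00]
```

Scaled: 25 mm / 300 = 0.0833, 22.5 mm / 300 = 0.075.

Emit:
jog_arm(segments=[{"dx":0.038, "dy":-0.0357}, {"dz":0.0667}, {"dz":0.0833}, {"dz":0.075}, {}])

```text
t: 9.82
ee_pos: [637.4, 178.4, 85.1]
orientation: [3.116, -0.377, -0.013]
ft_force: [-1.4, -1.1, -0.1]
width: 39.6
grasp_force: 0.0
```

Emit:
jog_arm(segments=[{}, {}, {}, {}, {}], jaw=0)

```text
t: 10.23
ee_pos: [642.3, 179.5, 91.6]
orientation: [-3.118, 0.378, -0.003]
ft_force: [-0.4, -0.8, 3.2]
width: 11.6
grasp_force: 30.0
```

```bash
python3 go.py 645 178.3 90 -0.241
```

```text
t 10.2333 p [642.3 179.5  91.6] d [2.9 0.5 1.6] r [-0.001 -0.002 -0.   ] F [-0.4 -0.8  3.2] w 11.6
```

Scaled: -5.7 mm / 300 = -0.019, -0.28 mm / 300 = -0.0009, -0.1 rad / 2 = -0.05.

Emit:
jog_arm(segments=[{"dx":-0.0009, "dy":-0.019, "rz":-0.05}, {"dx":-0.0009, "dy":-0.019, "rz":-0.05}, {"dx":-0.0009, "dy":-0.019, "rz":-0.05}, {"dx":-0.0009, "dy":-0.019, "rz":-0.05}, {"dx":-0.0009, "dy":-0.019, "rz":-0.05}])

```text
t: 10.65
ee_pos: [642.2, 207.6, 91.6]
orientation: [3.114, 0.413, 0.004]
ft_force: [-0.3, -1.9, 3.5]
width: 11.1
grasp_force: 30.0
```

Emit:
jog_arm(segments=[{"dx":-0.0009, "dy":-0.019, "rz":-0.05}, {"dx":-0.0009, "dy":-0.019, "rz":-0.05}, {"dx":-0.0009, "dy":-0.019, "rz":-0.05}, {"dx":-0.0009, "dy":-0.019, "rz":-0.05}, {"dx":-0.0009, "dy":-0.019, "rz":-0.05}])

```text
t: 11.07
ee_pos: [628.7, 232.5, 91.6]
orientation: [2.915, 1.17, 0.005]
ft_force: [1.1, -0.6, 1.9]
width: 11.4
grasp_force: 30.0
```

```bash
python3 go.py 590 249 90 1.516
```

```text
t 11.0667 p [628.7 232.5  91.6] d [-16.5 -38.7   1.5] r [ 0.002 -0.002 -0.752] F [ 1.1 -0.6  1.9] w 11.4
```

Scaled: -5.7 mm / 300 = -0.019, -0.28 mm / 300 = -0.0009, -0.1 rad / 2 = -0.05.

Emit:
jog_arm(segments=[{"dx":-0.0009, "dy":-0.019, "rz":-0.05}, {"dx":-0.0009, "dy":-0.019, "rz":-0.05}, {"dx":-0.0009, "dy":-0.019, "rz":-0.05}, {"dx":-0.0009, "dy":-0.019, "rz":-0.05}, {"dx":-0.0009, "dy":-0.019, "rz":-0.05}])

```text
t: 11.48
ee_pos: [604.8, 247.8, 91.6]
orientation: [2.534, 1.855, 0.005]
ft_force: [1.1, -0.5, 1.2]
width: 11.3
grasp_force: 30.0
```

Emit:
jog_arm(segments=[{"dx":-0.0009, "dy":-0.019, "rz":-0.05}, {"dx":-0.0009, "dy":-0.019, "rz":-0.05}, {"dx":-0.0003, "dy":-0.0103, "rz":-0.0275}, {}, {}])

```text
t: 11.9
ee_pos: [590.1, 250.6, 91.6]
orientation: [2.286, 2.155, 0.003]
ft_force: [-0.5, 2.6, 7.0]
width: 11.2
grasp_force: 30.0
```

```bash
python3 go.py 590 249 90 1.516
```

Run:
```python
from workcell import ctrl
import cv2,numpy as np
d=ctrl.get_image('wrist');np.savez('w6.npz',**d);e=ctrl.get_image('top');np.savez('top6.npz',**e)
c=cv2.resize(e['img'][150:250,140:210],(269,384),interpolation=cv2.INTER_CUBIC)
cv2.imwrite('pics/w6.png',np.hstack([d['img'],c])[:,:,::-1])
```

```text
t 11.9 p [590.1 250.6  91.6] d [-1.6 -0.   1.6] r [ 0.002 -0.001 -0.004] F [-0.5  2.6  7. ] w 11.2
```

View pics/w6.png

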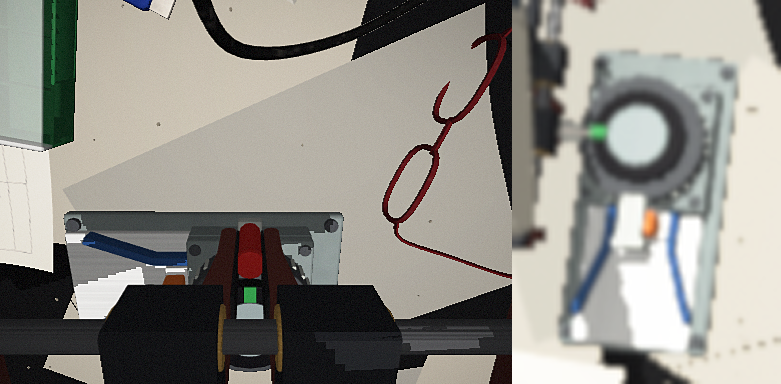

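Lug, white line and green mark line up (u about 250), and the keeper is behind the tab. I'll release, lift and verify.

Emit:
jog_arm(segments=[{}, {}, {}, {}], jaw=40)

```text
t: 12.33
ee_pos: [589.3, 249.7, 89.9]
orientation: [-2.285, -2.156, 0.001]
ft_force: [1.1, -0.5, -0.1]
width: 34.5
grasp_force: 0.0
```

Emit:
jog_arm(segments=[{"dz":-0.0333}, {"dz":-0.0833}, {"dz":-0.1}, {"dz":-0.1}, {"dz":-0.1}])

```text
t: 12.75
ee_pos: [589.2, 249.7, 216.9]
orientation: [-2.284, -2.157, 0.001]
ft_force: [-0.1, 0.6, -0.3]
width: 40.3
grasp_force: 0.0
```

Emit:
jog_arm(segments=[{"dx":-0.1167, "dz":-0.0333}, {"dx":-0.1167, "dz":-0.0333}, {"dx":-0.1167}, {"dx":-0.1167}, {}])

```text
t: 13.17
ee_pos: [580.9, 105.3, 236.1]
orientation: [2.287, 2.152, -0.002]
ft_force: [1.5, -0.3, -0.0]
width: 40.1
grasp_force: 0.0
```

Emit:
jog_arm(segments=[{}, {}, {}])

```text
t: 13.42
ee_pos: [581.6, 111.1, 235.4]
orientation: [-2.283, -2.158, -0.001]
ft_force: [-0.4, -0.1, -0.2]
width: 40.0
grasp_force: 0.0
```

```bash
python3 go.py 590 249 90 1.516
```

Run:
```python
from workcell import ctrl
import cv2,numpy as np
d=ctrl.get_image('wrist');np.savez('w7.npz',**d)
cv2.imwrite('pics/w7.png',cv2.resize(d['img'],(780,585),interpolation=cv2.INTER_CUBIC)[:,:,::-1])
```

```text
t 13.4167 p [581.6 111.1 235.4] d [138.1   0.6 145.4] r [ 0.    -0.    -0.002] F [-0.4 -0.1 -0.2] w 40.0
```

View pics/w7.png

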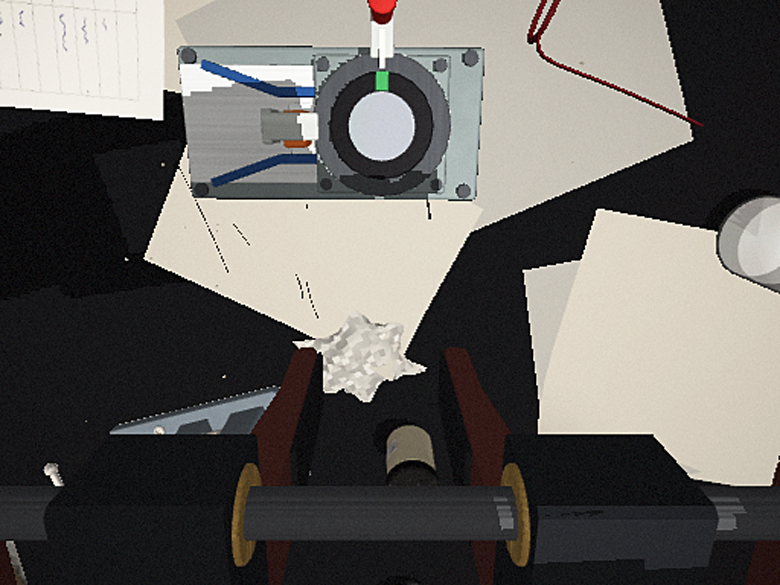

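The white line, green mark and tube centre all sit at u about 381-382. The keeper is behind the tab, and the gripper is clear of everything.

```bash
python3 -c "
from workcell import ctrl;print(ctrl.close_job())"
```

```text
the job is handed in; nothing more can be done
None
```

I handed the job in at about 13.5 s: the slide is home against its stop and the collar's white line points at the green mark with the keeper behind the tab; the jar, beaker and wash bottle were not touched, and the hand-in gave no verdict.

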